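Push the filter tube into its collet

ROBOT

A 7-joint arm with a two-finger parallel gripper is mounted at the origin on the work surface. World frame = base frame: x ahead of the robot, y to its left, z up, the work surface at z = 0. Lengths are in m, angles in degrees, forces in N, time in s.
With the tool pointing down it reaches from about 0.35 to 0.9 m from the base axis. Payload 7.2 kg.
Tool frame: the origin (TCP) lies midway between the tips of the shut fingers; the grasp point (between the pads) lies 19 mm behind it; z points along the fingers, y is the direction in which the jaws open and shut (so a half turn about z gives the same grasp; the last joint's range is limited). The gripper opens to 88 mm and grips with 3 to 60 N. Pads are 20 mm wide; open, the fingers measure 115 mm over their backs; the gripper's body (75 mm by 178 mm) begins 61 mm behind the grasp point.
Start: joints at [-77.074, 23.554, -0.728, 91.456, 0.321, 64.991, -4.71], TCP at [0.181, 0.598, 0.223] pointing down, gripper open.
Joint ranges: [-169.25, 169.25], [-16.82, 113.86], [-84.01, 82.57], [7.8, 145.47], [-59.2, 239.2], [7.22, 106.19], [-163.78, 163.78]. Speed limits (degrees/s): [136.94, 136.94, 172.46, 172.46, 180, 180, 180].

INTERFACE

Orientations are given as a 3x3 rotation matrix whose columns are the frame's x, y, z axes.
In Python, from workcell import status, vision, env gives the robot as it stands. The module is installed in compiled form; this text tells all that it offers.
- The arm moves only by the tool carry_out, never from a script. Its argument "targets" is a list of rows, each a list of 4 numbers: the shift along the world's x, y, z in m, then the turn about the world's z in rad. In form: [[dx, dy, dz, spin], ...]. A call has 1 to 12 rows; each row is the pose to reach, as a shift and turn from the pose commanded when the call began; what a row does not reach only later rows make up. A row lasts 1/8 s, in which the tool goes at most 62.5 mm and 10.7 degrees, less where a joint would pass 70% of its speed; a pose out of reach is approached as far as the arm can. A call with a gripper value outside its range is refused whole. "claw" is the opening, from 0 (shut) to 1 (fully open), set as the call begins (left out, the last holds). The fingers move at their own pace and stop on an object; the grip force is fixed at half the most. Time passes only in rows, so rows that repeat a pose let the fingers close. It gives the time, the measured TCP pose, the force and the opening at its end, in the units of the state.
- status.get_obs(): the state, without advancing time (a new reading comes with each control period).
- vision.capture(name): name is "side" or "top" or "wrist"; returns (picture, depth): 420x560x3 uint8, blue, green, red; 420x560 float32, m along the optical axis (not along the pixel's ray), 0 where there is no reading.
- vision.camera_model(name): a dict with "mtx" (3x3 intrinsics, pixels), "D" ([k1, k2, p1, p2, k3] as OpenCV has them; the pictures are not rectified), "rvec" (rotation vector, rad) and "tvec" (3), from world to camera coordinates, as OpenCV has them. Camera axes: x right, y down, z forward; pixel columns grow to the right and rows downward; lengths in m; the calibration is good to about 2 mm. A picture is of the moment at which its call begins: read the wrist's pose just before it. camera_model takes no time and is no camera call; for the wrist camera it gives the pose at the moment of the call.
- env.job_done(): hands the job in, once; it reports no verdict.
The state is a dict: "time": time; "joint_positions": joint angles; "qd": joint speeds; "effort": joint torques, N m; "position": TCP position; "ee_rot": TCP orientation; "wrist_force": force on the tool from outside, world axes, zero at the start; "ft_torque": the same for the moment, N m; "grip_width": finger opening in m.
Only numpy, scipy, OpenCV 4.12 (cv2) and the standard library are available. Lean on these libraries where they do the work, as an engineer would, in place of code of your own. Each camera call takes 0.05 s, during which the arm holds its last target. There are 200 camera calls.

TASK

Two straight rigid tubes stand in the drainer's pockets. Lift out the longer one and, upright as it stands, push it down into the wide flared collet of the water filter, past the stiff seal until it bottoms, then let go of it. Leave the shorter tube standing in its pocket.

Things in the scene. Friction and masses are not known exactly. Their poses are not given: they have to be found in the camera images.
- long_tube: tube to fit: rigid white plastic, 22 mm diameter, 160 mm long, 35-70 g, upright in one of two pockets (36 mm square, 100 mm apart, floor 40 and rim 88 mm above the shelf) beside the grey drainer. Origin: centre of its lower end, z up along it; that end is bevelled to 16 mm over 4 mm. Top starts at 200 mm. Drainer walls 100 mm high; its saucers reach 160 mm, over 100 mm from the tubes.
- short_tube: the other tube, to be left alone: same white plastic and 22 mm diameter but only 110 mm long (its top is 150 mm above the shelf), standing upright in the other pocket. Origin at the centre of its lower end, z up.
- collet_mouth (a point): centre of the wide collet's open top, 95 mm above the shelf, z up, on the 70 mm white block at one end of a lying white filter cartridge, fixed. Grey flare 48 mm wide inside at the mouth narrows over 20 mm to a 26 mm bore. A tube's end meets the seal 40-43 mm below the mouth and is home at 60 mm; the long tube then stands out 100 mm. Not the narrow capped port at the other end.
- seal (a joint): how far the black rubber seal in the bore is pushed down, m: 0 (its top 40 mm below the mouth) to 0.020 (bottomed, top 60 mm below the mouth; rigid there). Starts at 0 to 0.003. Stiff: takes about 8 to 10 N at any depth and stays where left; the tube's weight does not move it, so push it with the tube.
Mind the look-alikes: they are no part of the job. Leave any red look-alike of the long_tube alone.

How it is judged (in metres and radians):
On the way:
1. the long tube is lifted out of its pocket (height (world z) of long_tube above 0.09 m), for 0.1 s.
At the end, for the whole second after the job is handed in: long tube in the wide collet, within 11 degrees of upright, lower end within 10 mm of the collet's axis and at least 54 mm below its mouth (60 is home), seal pushed at least 15 of its 20 mm, released, at rest; short tube upright in its pocket within 30 mm of its start (horizontal distance between long_tube and collet_mouth below 0.01 m and z of long_tube in the frame of collet_mouth below -0.054 m and value of joint seal above 0.015 m and angle between long_tube's own z axis and vertical below 0.2 rad and linear speed of long_tube below 0.02 m/s and angle between short_tube's own z axis and vertical below 0.4 rad and distance of short_tube from where it was at the start of the episode below 0.03 m); the robot touches nothing.
It fails at once if the short tube is pulled out of its pocket (distance of short_tube from where it was at the start of the episode above 0.045 m).
It also fails if it takes over 40 s, if anything falls off the work surface, if the arm or the gripper's body presses on something with over 40 N, if the wrist force passes 120 N, or if a joint passes its speed limit or range.

## Working session

There is one attempt and no reset: what is moved stays moved. The work goes in short steps, Python scripts to look and compute and a tool call to move; the robot and the scene stay as the last step left them, time stands still between calls to the robot, and variables do not carry over. Pictures are saved under pics/ and viewed, about 8 in all and at most 12, crops included, and the job is handed in when it is done.

Besides the shell and the picture viewer there is one more tool, called as a command line: name --pt "numbers of a row" for each row, then --argument value for the rest. carry_out: Moves the arm, as the interface text tells. Its arguments: {"type":"object","properties":{"targets":{"type":"array","items":{"type":"array","items":{"type":"number"}}},"claw":{"type":"number"}},"required":["targets"]}

```bash
mkdir -p pics; cat > h.py <<'E'
import numpy as np, cv2
from workcell import status, vision, env
def cap(n,f):
    m=vision.camera_model(n); p,d=vision.capture(n); cv2.imwrite(f'pics/{f}.png',p); np.savez(f'pics/{f}.npz',p=p,d=d,**{k:np.array(v,float) for k,v in m.items()}); return p,d,m
def load(f):
    return np.load(f'pics/{f}.npz')
def world(z,u,v,depth=None):
    "pixels -> world by depth"
    u=np.atleast_1d(u);v=np.atleast_1d(v)
    n=cv2.undistortPoints(np.stack([u,v],-1).astype(float).reshape(-1,1,2),z['mtx'],z['D']).reshape(-1,2)
    dd=z['d'][v.astype(int),u.astype(int)] if depth is None else depth
    c=np.c_[n,np.ones(len(n))]*np.reshape(dd,(-1,1))
    R=cv2.Rodrigues(z['rvec'])[0]
    return (c-z['tvec'].ravel())@R
def atz(z,u,v,h):
    "pixel ray at world height h"
    n=cv2.undistortPoints(np.array([[[u,v]]],float),z['mtx'],z['D']).ravel()
    R=cv2.Rodrigues(z['rvec'])[0]; o=-R.T@z['tvec'].ravel(); r=R.T@np.r_[n,1]
    return o+r*(h-o[2])/r[2]
E
python3 - <<'E'
from h import *
s=status.get_obs();print(s)
cap('top','top0');cap('side','side0')
E
```

```text
{'time': 0.0, 'joint_positions': array([-77.07708313,  23.60064351,  -0.7283558 ,  91.50471483,
         0.32220625,  64.99088956,  -4.70910064]), 'qd': array([-0.03616369, -0.03016189,  0.00535395,  0.14801379,  0.04035136,
       -0.09954895, -0.05876935]), 'effort': array([-5.09272159e-04, -5.87931204e+01,  6.41810317e-01, -2.91088486e+01,
       -5.37528587e-02,  1.79800711e-02,  1.20714071e-04]), 'position': array([0.18086163, 0.5977163 , 0.22179753]), 'ee_rot': array([[-9.57178769e-01,  2.89497300e-01, -3.42192794e-04],
       [ 2.89497470e-01,  9.57177428e-01, -1.60812956e-03],
       [-1.38009949e-04, -1.63833142e-03, -9.99998648e-01]]), 'wrist_force': array([-0.26670123,  0.30851238, -0.09541844]), 'ft_torque': array([0.00411985, 0.01278085, 0.04118694]), 'grip_width': 0.08796512077382614}
```

View pics/top0.png

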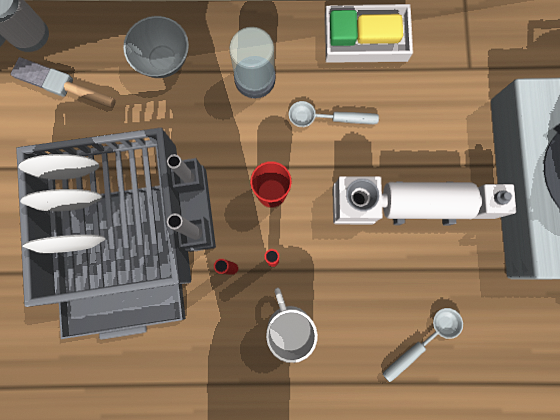

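View pics/side0.png

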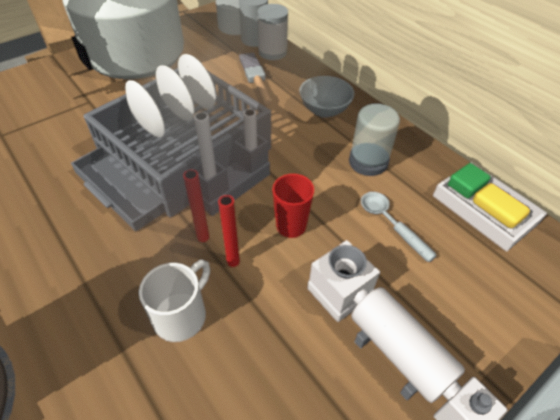

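The top view shows the tube tops at (174,161) and (175,221), the collet mouth at (361,196), and red look-alikes at (220,266) and (272,257). In the side view, the tube nearer the mug, with its top at (203,118), is the longer one, so it should be the one at (175,221) in the top view. I'll check that with depth.

```bash
python3 - <<'E'
from h import *
z=load('top0')
H,W=z['d'].shape
vv,uu=np.mgrid[0:H,0:W]
P=world(z,uu.ravel(),vv.ravel()).reshape(H,W,3)
np.save('pics/P.npy',P)
for nm,(u,v) in dict(A=(174,161),B=(175,221),red1=(220,266),red2=(272,257),cup=(271,183),mug=(291,335)).items():
    w=P[v-14:v+15,u-14:u+15].reshape(-1,3); t=w[(w[:,2]>w[:,2].max()-.006)]
    print(nm,t.mean(0).round(4),t.min(0).round(3),t.max(0).round(3),len(t))
print('A',atz(z,174,161,.15),atz(z,174,161,.2));print('B',atz(z,175,221,.15),atz(z,175,221,.2))
for u,v in [(361,196),(372,180),(340,180),(503,198)]: print(u,v,P[v,u].round(4))
w=P[165:225,330:385].reshape(-1,3); t=w[(w[:,2]>.088)&(w[:,2]<.1)];print('collet rim',t.mean(0),(t.min(0)+t.max(0))/2,t.min(0),t.max(0),len(t))
p=z['p']
a=cv2.resize(p[140:280,140:290],None,fx=4,fy=4,interpolation=2);b=cv2.resize(p[160:230,325:395],None,fx=8,fy=8,interpolation=2)[:, :200*1]
cv2.imwrite('pics/c1.png',a)
cv2.imwrite('pics/c2.png',cv2.resize(p[165:230,325:395],None,fx=8,fy=8,interpolation=2))
E
```

```text
A [ 0.4344 -0.0621  0.777 ] [ 0.434 -0.062  0.777] [ 0.434 -0.062  0.777] 2
B [ 0.4344 -0.0621  0.777 ] [ 0.434 -0.062  0.777] [ 0.434 -0.062  0.777] 3
red1 [ 0.4344 -0.0621  0.777 ] [ 0.434 -0.062  0.777] [ 0.434 -0.062  0.777] 1
red2 [ 0.4344 -0.0621  0.777 ] [ 0.434 -0.062  0.777] [ 0.434 -0.062  0.777] 6
cup [ 0.4344 -0.0621  0.777 ] [ 0.434 -0.062  0.777] [ 0.434 -0.062  0.777] 1
mug [ 0.4344 -0.0621  0.777 ] [ 0.434 -0.062  0.777] [ 0.434 -0.062  0.777] 5
A [0.61033394 0.09222858 0.15      ] [0.5963065  0.07992523 0.2       ]
B [0.51812866 0.08789123 0.15      ] [0.51145414 0.07593376 0.2       ]
361 196 [ 0.5721 -0.21    0.0554]
372 180 [ 0.5955 -0.2254  0.0762]
340 180 [ 0.5961 -0.1715  0.0756]
503 198 [ 0.5597 -0.4315  0.0937]
collet rim [ 0.56812699 -0.20595142  0.0933641 ] [ 0.56648133 -0.20383603  0.09305816] [ 0.53947917 -0.23048656  0.0880588 ] [ 0.59348349 -0.17718549  0.09805751] 368
```

View pics/c1.png

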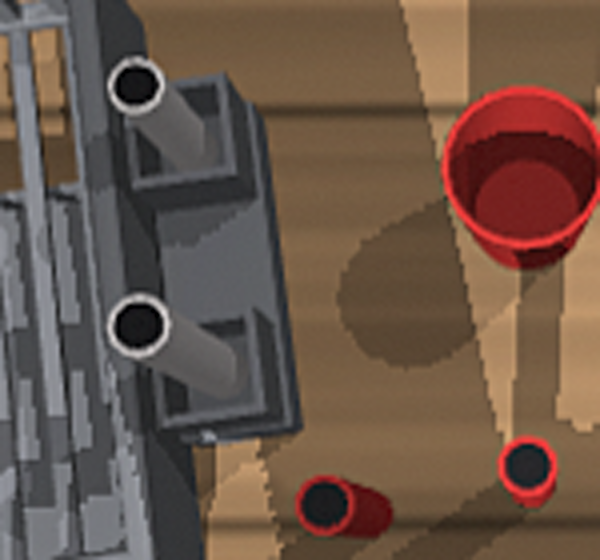

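View pics/c2.png

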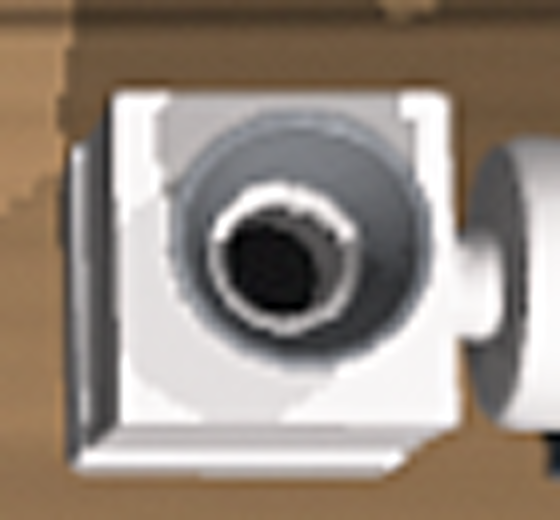

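The crops give the mouth centre at about (362.2,194.3), the tube tops at (173.9,161.1) and (174.1,220.9), and red tubes at about (221,266) and (272,256). Taking B as the 200 mm one gives a 100.7 mm spacing, against 79 mm the other way round, so B is the long tube. Next I check the obstacles along the path.

```bash
python3 - <<'E'
from h import *
z=load('top0')
print('B',atz(z,174.1,220.9,.2),'A',atz(z,173.9,161.1,.15),'C',atz(z,362.2,194.3,.095))
print('red',atz(z,221,266,.16),atz(z,272,256,.16))
Q=[]
for n in('top0','side0'):
    z=load(n);vv,uu=np.mgrid[0:420,0:560];m=z['d'].ravel()>0
    Q.append(world(z,uu.ravel()[m],vv.ravel()[m]))
Q=np.vstack(Q)
print('heightmap cm, rows x .0-.9, cols y .7 to -.4')
for x in np.arange(0,.9,.05):
    r=[]
    for y in np.arange(.7,-.4,-.05):
        k=(abs(Q[:,0]-x)<.025)&(abs(Q[:,1]-y)<.025); r.append(f'{np.percentile(Q[k,2],99)*100:4.0f}' if k.sum()>3 else '   .')
    print(f'{x:.2f}',''.join(r))
E
```

```text
B [0.51160157 0.0771673  0.2       ] A [0.61017764 0.09237568 0.15      ] C [ 0.56738274 -0.20396849  0.095     ]
red [0.45089034 0.01723115 0.16      ] [ 0.46467217 -0.05637092  0.16      ]
heightmap cm, rows x .0-.9, cols y .7 to -.4
0.00    .   .   .   .   .   .   .   .   .   .   .   .   .   .   .   .   .   .   .   .   .   .
0.05    .   .   .   .   .   .   .   .   .   .   .   .   .   .   .   .   .   .   .   .   .   .
0.10    .   .   .   .   .   .   .   .   .   .   .   .   .   0   1   1   0   .   .   .   .   .
0.15    .   .   .   .   .   .   .   .   .   0   0   0   0   0   0   0   0   0   .   .   .   .
0.20    .   .   .   .   .   .   0   0   0   0   0   0   0   0   0   0   0   0   0   0   0   0
0.25    .   .   .   0   0   0   0   0   0   0   0   0   0   0   0   0   0   0   0   2   0   0
0.30    0   0   0   0   0   0   0   0   0   0   0   0   0   0   0   9   9   0   0   2   2   0
0.35    0   0   0   0   0   0   0   0   3   3   3   3   3   0   0   9   9   0   0   0   1   2
0.40    0   0   0   0   0   0   0  10  10  10  10  10  10   0   0   9   9   0   0   0   0   1
0.45    0   0   0   0   0   0   0  10  10   5   5  10  10  16  16  16   0   0   0   0   0   0
0.50    0  17  18  18   0   0   0  10  16  16  13   5  20  20   0   0   0   0   0   0   0   0
0.55    .   .   .  19  18   0   0  13  16  15   5   5  10   9   0  10  10   8  10   9   8   8
0.60    .   .   .  19  18   0   0  14  16  15   5  10  15   9  10  10  10   8  10   9   8   8
0.65    .   .   .   .  18   0   0  10  10  11  10  10  10   9   0   0   0   0   0   0   0   0
0.70    .   .   .  15  16   0   0   0   0   0  10  10   0   0   0   0   1   1   1   2   0   0
0.75    .   0   0  13   0   0   0   0   2   2   0   0   0   0   0   0   1   2   2   2   0   0
0.80    0   0   0   0   0   2   2   2   2   2   5   5   5   0  12  12   0   0   0   0   0   0
0.85    0   0   7   7  11   9  10   2   0   0   5   1   5   0  12  12   0   5   5   3   3   0
```

Path is clear above 0.22 m. Moving above the long tube.

carry_out --pt "0.033 -0.052 0.02 0" --pt "0.066 -0.104 0.04 0" --pt "0.099 -0.156 0.06 0" --pt "0.132 -0.208 0.07 0" --pt "0.165 -0.26 0.07 0" --pt "0.198 -0.312 0.07 0" --pt "0.231 -0.364 0.07 0" --pt "0.264 -0.416 0.07 0" --pt "0.297 -0.468 0.07 0" --pt "0.331 -0.521 0.07 0" --pt "0.331 -0.521 0.07 0" --pt "0.331 -0.521 0.07 0" --claw 1

```text
time: 1.6
position: [0.5116, 0.0776, 0.2922]
ee_rot: [[-0.957, 0.29, -0.001], [0.29, 0.957, 0.0], [0.001, -0.0, -1.0]]
wrist_force: [-0.7, 1.3, -0.2]
grip_width: 0.0878
```

```bash
python3 - <<'E'
from h import *
s=status.get_obs();print(s['time'],s['position'],s['ee_rot'].round(3),s['joint_positions'].round(1))
cap('wrist','w1')
E
```

```text
1.6 [0.51157431 0.07763222 0.29222738] [[-0.957  0.29  -0.001]
 [ 0.29   0.957  0.   ]
 [ 0.001 -0.    -1.   ]] [-33.7   9.7  23.  101.8  -4.1  69.4  63.5]
```

View pics/w1.png

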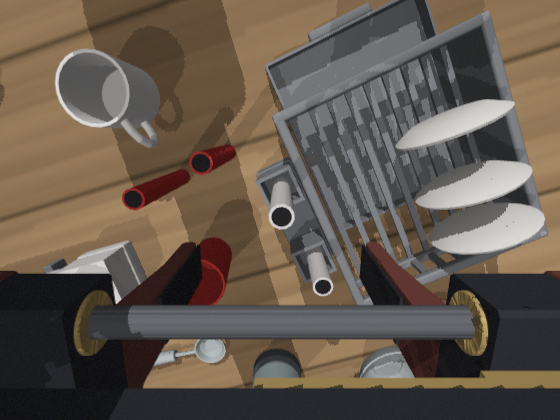

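Wrist view: long tube top at (282,216), short at (322,287), and fingers clear of both.

```bash
python3 - <<'E'
from h import *
z=load('w1')
print(atz(z,282,216,.2),atz(z,322,287,.15))
E
```

```text
[0.51210705 0.07914993 0.2       ] [0.61152063 0.09341985 0.15      ]
```

carry_out --pt "0 0.001 -0.04 0" --pt "0 0.001 -0.08 0" --pt "0 0.001 -0.115 0" --pt "0 0.001 -0.142 0" --pt "0 0.001 -0.142 0" --pt "0 0.001 -0.142 0"

```text
time: 2.4
position: [0.5123, 0.0793, 0.1516]
ee_rot: [[-0.958, 0.288, 0.001], [0.288, 0.958, 0.001], [-0.001, 0.001, -1.0]]
wrist_force: [0.8, -0.7, 0.7]
grip_width: 0.0876
```

carry_out --pt "0 0 0 0" --pt "0 0 0 0" --pt "0 0 0 0" --pt "0 0 0 0" --pt "0 0 0 0" --pt "0 0 0 0" --claw 0

```text
time: 3.15
position: [0.512, 0.0782, 0.1506]
ee_rot: [[-0.957, 0.29, -0.0], [0.29, 0.957, -0.0], [0.0, -0.0, -1.0]]
wrist_force: [-0.7, 0.2, 0.1]
grip_width: 0.0315
```

carry_out --pt "0 0 0 0" --pt "0 0 0 0" --pt "0 0 0 0" --pt "0 0 0 0"

```text
time: 3.65
position: [0.512, 0.0782, 0.1506]
ee_rot: [[-0.957, 0.29, -0.0], [0.29, 0.957, 0.0], [0.0, 0.0, -1.0]]
wrist_force: [0.9, 0.1, -0.6]
grip_width: 0.0213
```

carry_out --pt "0 0 0.02 0" --pt "0 0 0.05 0" --pt "0 0 0.085 0" --pt "0 0 0.11 0" --pt "0 0 0.11 0" --pt "0.008 -0.04 0.11 0" --pt "0.019 -0.095 0.11 0" --pt "0.03 -0.15 0.11 0" --pt "0.041 -0.205 0.11 0" --pt "0.05 -0.255 0.11 0" --pt "0.055 -0.282 0.11 0" --pt "0.055 -0.282 0.11 0"

```text
time: 5.15
position: [0.566, -0.2063, 0.259]
ee_rot: [[-0.956, 0.294, -0.002], [0.294, 0.956, -0.001], [0.002, -0.002, -1.0]]
wrist_force: [-0.7, -0.1, 0.1]
grip_width: 0.0212
```

carry_out --pt "0 0 0 0" --pt "0 0 0 0"

```text
time: 5.4
position: [0.5671, -0.2021, 0.2603]
ee_rot: [[-0.958, 0.288, -0.0], [0.288, 0.958, 0.001], [0.001, 0.001, -1.0]]
wrist_force: [-0.2, 0.2, -0.8]
grip_width: 0.0215
```

```bash
python3 - <<'E'
from h import *
s=status.get_obs();print(s['time'],s['position'],s['wrist_force'],s['grip_width'])
cap('wrist','w2');cap('side','s2')
a=load('w2')['p'];b=load('s2')['p']
cv2.imwrite('pics/v2.png',np.vstack([cv2.resize(a,(400,300)),cv2.resize(b[100:340,230:470],(400,300))]) if 0 else np.hstack([cv2.resize(a,(400,300)),cv2.resize(b[120:345,230:530],(400,300))]))
E
```

```text
5.4 [ 0.56707129 -0.20207437  0.26025887] [-0.21312787  0.20129613 -0.75451258] 0.021453487166823812
```

View pics/v2.png

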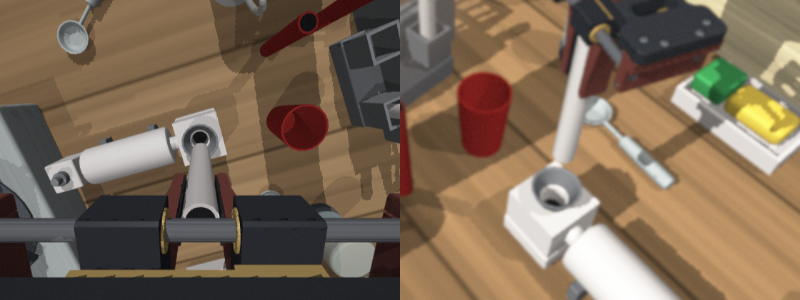

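The tube is held over the collet and looks upright. I'll enlarge both views to measure the tube's tilt and the mouth.

```bash
python3 - <<'E'
from h import *
a=load('w2')['p'][140:320,220:340];b=load('s2')['p'][140:290,300:400]
cv2.imwrite('pics/v3.png',np.hstack([cv2.resize(a,(400,600),interpolation=2),cv2.resize(b,(400,600),interpolation=2)]))
E
```

```text
(no output)
```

View pics/v3.png

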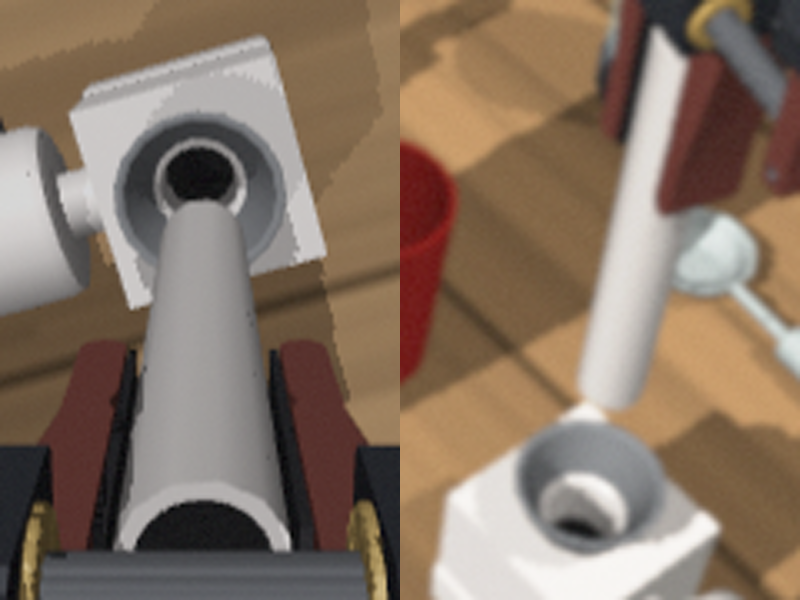

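```bash
python3 - <<'E'
from h import *
w=load('w2');s=load('s2')
print('mouth wrist',atz(w,280,197.6,.095),'side',atz(s,347.6,261.6,.095))
pr=lambda z,p:cv2.projectPoints(np.array(p,float),z['rvec'],z['tvec'],z['mtx'],z['D'])[0].reshape(-1,2)
x,y=.567,-.202
t=np.linspace(0,2*np.pi,13)[:-1]
for h,r in((.15,.008),(.154,.011),(.2,.011)):
  P=np.c_[x+r*np.cos(t),y+r*np.sin(t),t*0+h]
  a=(pr(w,P)-[220,140])*3.333; b=(pr(s,P)-[300,140])*4+[400,0]
  print(h,'w',a.min(0).round(),a.max(0).round(),'s',b.min(0).round(),b.max(0).round())
P=np.c_[.5671+.024*np.cos(t),-.204+.024*np.sin(t),t*0+.095]
a=(pr(w,P)-[220,140])*3.333; b=(pr(s,P)-[300,140])*4+[400,0];print('mouth pred','w',a.min(0).round(),a.max(0).round(),'s',b.min(0).round(),b.max(0).round())
E
```

```text
mouth wrist [ 0.56681077 -0.20201769  0.095     ] side [ 0.5662157 -0.2061222  0.095    ]
0.15 w [171. 206.] [229. 263.] s [582. 368.] [629. 407.]
0.154 w [159. 199.] [241. 278.] s [575. 354.] [640. 407.]
0.2 w [151. 243.] [248. 336.] s [594. 266.] [663. 321.]
mouth pred w [120. 121.] [268. 266.] s [522. 426.] [654. 539.]
```

The tube is upright and its end projects where it should. Mouth estimates average (0.567, -0.204), so I shift y by -2 mm and lower it to the seal.

carry_out --pt "0 -0.002 -0.02 0" --pt "0 -0.002 -0.04 0" --pt "0 -0.002 -0.055 0" --pt "0 -0.002 -0.065 0" --pt "0 -0.002 -0.075 0" --pt "0 -0.002 -0.083 0" --pt "0 -0.002 -0.09 0" --pt "0 -0.002 -0.09 0"

```text
time: 6.5
position: [0.567, -0.2054, 0.1702]
ee_rot: [[-0.957, 0.289, -0.0], [0.289, 0.957, 0.001], [0.001, 0.0, -1.0]]
wrist_force: [0.3, 0.8, -1.6]
grip_width: 0.0213
```

carry_out --pt "0 0 -0.004 0" --pt "0 0 -0.008 0" --pt "0 0 -0.012 0" --pt "0 0 -0.015 0" --pt "0 0 -0.018 0" --pt "0 0 -0.018 0"

```text
time: 7.25
position: [0.5674, -0.2056, 0.1535]
ee_rot: [[-0.957, 0.289, 0.001], [0.289, 0.957, 0.0], [-0.001, 0.001, -1.0]]
wrist_force: [-0.9, 3.5, 5.6]
grip_width: 0.0217
```

carry_out --pt "0 0 -0.002 0" --pt "0 0 -0.004 0" --pt "0 0 -0.006 0" --pt "0 0 -0.008 0" --pt "0 0 -0.008 0" --pt "0 0 -0.008 0"

```text
time: 8.0
position: [0.5675, -0.2056, 0.1457]
ee_rot: [[-0.957, 0.289, 0.001], [0.289, 0.957, 0.0], [-0.001, 0.001, -1.0]]
wrist_force: [-2.2, 3.0, 8.4]
grip_width: 0.0215
```

carry_out --pt "0 0 -0.001 0" --pt "0 0 -0.002 0" --pt "0 0 -0.002 0" --pt "0 0 -0.002 0"

```text
time: 8.5
position: [0.5683, -0.2059, 0.1453]
ee_rot: [[-0.957, 0.289, 0.004], [0.289, 0.957, 0.0], [-0.003, 0.001, -1.0]]
wrist_force: [-3.1, 3.0, 19.4]
grip_width: 0.0215
```

Force jumped to 19 N and the descent stalled at TCP 0.145, which puts the tube end at about 0.035, i.e. home. I relax the load, open and withdraw.

carry_out --pt "0 0 0.002 0" --pt "0 0 0.002 0"

```text
time: 8.75
position: [0.5678, -0.2057, 0.1454]
ee_rot: [[-0.957, 0.289, 0.002], [0.289, 0.957, -0.0], [-0.002, 0.001, -1.0]]
wrist_force: [0.2, 2.0, 8.7]
grip_width: 0.0215
```

carry_out --pt "0 0 0 0" --pt "0 0 0 0" --pt "0 0 0 0" --pt "0 0 0 0" --pt "0 0 0 0" --pt "0 0 0 0" --claw 1

```text
time: 9.5
position: [0.567, -0.2058, 0.1446]
ee_rot: [[-0.957, 0.29, -0.0], [0.29, 0.957, 0.0], [0.0, 0.0, -1.0]]
wrist_force: [-0.4, 1.0, -0.3]
grip_width: 0.0777
```

carry_out --pt "0 0 0.02 0" --pt "0 0 0.05 0" --pt "0 0 0.09 0" --pt "0 0 0.12 0" --pt "0 0 0.15 0" --pt "0 0 0.15 0" --pt "0 0 0.15 0"

```text
time: 10.38
position: [0.5667, -0.2055, 0.2939]
ee_rot: [[-0.957, 0.289, -0.001], [0.289, 0.957, 0.0], [0.001, 0.0, -1.0]]
wrist_force: [-0.5, 0.8, -0.2]
grip_width: 0.0876
```

```bash
python3 - <<'E'
from h import *
s=status.get_obs();print(s['time'],s['position'],s['wrist_force'],s['grip_width'])
cap('wrist','w4');cap('side','s4');cap('top','t4')
w=load('w4')['p'];s=load('s4')['p'][80:360,150:430]
cv2.imwrite('pics/v4.png',np.hstack([cv2.resize(w,(400,300)),cv2.resize(s,(400,400),interpolation=2)[:300]]) if 0 else np.hstack([cv2.resize(w[:,80:500],(400,400)),cv2.resize(s,(400,400),interpolation=2)]))
E
```

```text
10.375 [ 0.5666587  -0.20553595  0.29386887] [-0.47600729  0.77741353 -0.22161747] 0.08762937244792689
```

View pics/v4.png

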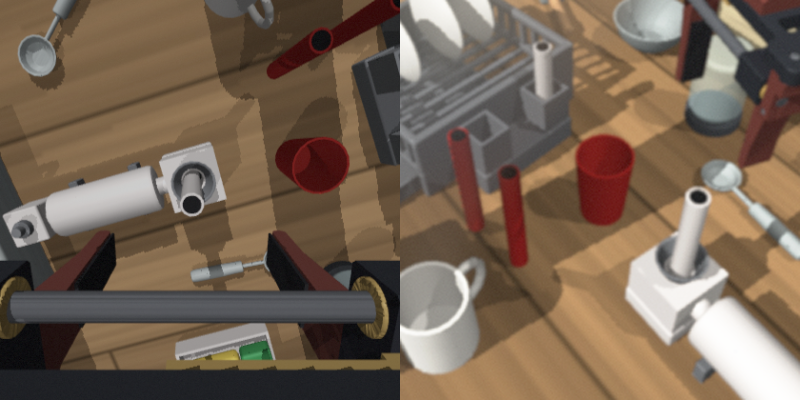

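The tube stands in the collet, released; the short tube is in its pocket and the red ones are untouched. I triangulate the top to confirm its depth.

```bash
python3 - <<'E'
from h import *
w=load('w4');s=load('s4')
U=lambda z,p:cv2.undistortPoints(np.array([[p]],float),z['mtx'],z['D']).reshape(2,1)
M=lambda z:np.c_[cv2.Rodrigues(z['rvec'])[0],z['tvec'].ravel()]
X=cv2.triangulatePoints(M(w),M(s),U(w,(280.6,214)),U(s,(357.9,216.5)));print('top',(X[:3]/X[3]).ravel())
print(atz(w,280.6,214,.195),atz(s,357.9,216.5,.195))
print(status.get_obs()['time']);env.job_done()
E
```

```text
top [ 0.56630993 -0.20487796  0.1970888 ]
[ 0.56692517 -0.20510435  0.195     ] [ 0.56763453 -0.20383475  0.195     ]
10.525
the job is handed in; nothing more can be done
```

I lifted the long tube out of its pocket, pushed it upright into the wide collet until it bottomed, let go, withdrew the gripper and handed the job in at 10.5 s. No verdict came back, and the seal's travel and the tube's lower end can't be seen directly.

- **Bottoming:** the push force rose from about 8 N to 19 N as the descent stalled. By the gripper's height, the tube's end was then about 60 mm below the mouth, which is home.
- **Final position:** two cameras put the tube's top at (0.566, -0.205), 197 mm above the shelf, where 195 mm is home. That 2 mm gap is within the calibration error. The collet axis is at about (0.567, -0.204), so the top is about 1 mm off it.
- **Other objects:** in the last picture the short tube still stands in its pocket and the red look-alikes are untouched. The gripper was clear and open, reading near-zero force.

The mouth's y position varied by about 4 mm between camera views, so I used their average; no check failed.

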